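Hold the sprung gouge-box lid at its mark

TASK

Take the grey whetstone off the lid of the gouge box and lay it flat in the low wooden tray, before the lid is raised. Then raise the sprung lid by the bar handle at its front until the pin on the lid's side lines up with the brass clip on the quadrant, and keep holding it there: the lid shuts itself when let go, so the program finishes with the gripper still holding the bar and the lid still. Leave the brass clip where it is set and do not disturb the things lying around.

Things in the scene. Friction and masses are not known exactly. Their poses are not given: they have to be found in the camera images.
- gouge_box: flat dark wooden box, 146 (x) x 276 (y) x 59 (z) mm, fixed. Origin: centre of its underside; x to the hinge side (away from the robot), z up. Hinge line: along y at x = 71, z = 49 mm; closed lid's flat top at z = 58 mm. A metal quadrant (arc plate, radius 127 to 145 mm about the hinge line) is fixed at its -y end, y = -150 mm, up to 175 mm high.
- gouge_box_lid (a joint): angle of the lid, rad: 0 closed, grows as the front of the lid rises. A spring (0.6 N m per rad, wound up by 0.5 rad when closed) and the lid's weight pull it shut: roughly 3 to 8 N upward at the bar holds it open. It does not stay by itself.
- lid_bar: round steel bar of the lid's bow handle, 10 mm thick, 100 mm clear between its side arms; it can turn between gripping fingers. Origin: its middle, y along it. Lid closed: at (-113, 0, 53) mm in the box's frame with the box's axes, 40 mm in front of the lid's lip, 51 mm in front of the box wall, only the bench below. Moves with the lid on a circle of radius 184 mm about the hinge line.
- pointer (a point): tip of the dark pin, 5 mm thick, on the lid's -y side edge, 120 mm from the hinge line; moves with the lid.
- marker_tip (a point): inner tip of the brass clip, 12 mm wide along the arc, that sits on the quadrant, 120 mm from the hinge line; the pin's tip meets this point when the lid is at the marked angle.
- marker (a joint): position of the brass clip along the quadrant, rad: equals the lid angle at which pin and clip line up; differs from run to run (0.4 to 0.8). Held by friction; not to be moved.
- whetstone: dark grey sharpening stone, a block 45 (x) x 105 (y) x 22 (z) mm, about 0.34 kg, lying flat on the closed lid at the start. Origin: centre of its underside; x across its width, y along it, z up.
- tray: low open wooden tray, 124 (x) x 170 (y) x 18 (z) mm outside, walls 6 mm thick, floor top at most 6 mm above the bench, fixed to the bench. Origin: centre of its underside; y along its length.
- block_plane: small metal block plane, 46x160x43 mm, bystander. Origin: centre of its underside.
- tape_measure: yellow and black tape measure, 32x76x58 mm, bystander. Origin: centre of its underside.
- offcut: wooden offcut block, 60x90x35 mm, bystander. Origin: centre of its underside.

How it is judged:
On the way:
1. the whetstone lies flat in the tray, let go, with the lid still shut (x of whetstone in the frame of tray between -0.045 and 0.045 m and y of whetstone in the frame of tray between -0.045 and 0.045 m and height (world z) of whetstone below 0.012 m and angle between whetstone's own z axis and vertical below 0.12 rad and linear speed of whetstone below 0.03 m/s and contact force between whetstone and the fingers below 0.1 N and value of joint gouge_box_lid below 0.1 rad), for 0.2 s.
At the end, for the whole second after the job is handed in: fingers on the bar (over 1 N) hold the lid still (under 0.05 rad/s), pin tip within 10 mm of the clip tip; no loose thing touches box or lid; the whetstone lies flat, let go and at rest on the tray floor, its centre within 45 mm of the tray centre along both tray axes (distance between pointer and marker_tip below 0.01 m and contact force between the fingers and lid_bar above 1 N and velocity of joint gouge_box_lid between -0.05 and 0.05 rad/s and x of whetstone in the frame of tray between -0.045 and 0.045 m and y of whetstone in the frame of tray between -0.045 and 0.045 m and height (world z) of whetstone below 0.012 m and angle between whetstone's own z axis and vertical below 0.12 rad and linear speed of whetstone below 0.03 m/s and contact force between whetstone and the fingers below 0.1 N and contact force between each of whetstone, block_plane, tape_measure, offcut and gouge_box below 0.1 N); the arm keeps its last pose, push and grip.
It fails at once if the lid is raised with the whetstone still on it (value of joint gouge_box_lid above 0.15 rad and contact force between whetstone and gouge_box above 0.1 N).
It fails at once if the brass clip is pushed along the quadrant (distance of marker_tip from where it was at the start of the episode above 0.006 m).
It fails at once if a bystander is moved by more than 20 mm (distance of any of block_plane, tape_measure, offcut from where it was at the start of the episode above 0.02 m).
It also fails if it takes over 54 s, if anything falls off the work surface, if the arm or the gripper's body presses on something with over 40 N, if the wrist force passes 120 N, or if a joint passes its speed limit or range.

ROBOT

A 6-joint arm with a two-finger parallel gripper is mounted at the origin on a cart in front of the work surface, level with it; the furniture and walls round the work are solid. World frame = base frame: x ahead of the robot, y to its left, z up, the work surface at z = 0. Lengths are in m, angles in rad, forces in N, time in s.
With the tool pointing down it reaches from about 0.3 to 1 m from the base axis. Payload 5.1 kg.
Tool frame: the origin (TCP) lies on the mounting face of the last link; the fingertips stand 190 mm ahead of it and the grasp point (between the pads) lies 171 mm ahead of it; z points along the fingers, y is the line along which they close (so a half turn about z gives the same grasp; the last joint's range is limited). The gripper opens to 95 mm and grips with 3 to 60 N. Pads are 20 mm wide; open, the fingers measure 119 mm over their backs; the gripper's body (75 mm by 180 mm) begins 59 mm behind the grasp point.
Start: joints at [1.23, 0.124, 1.65, -0, 1.367, -0.083], TCP at [0.166, 0.629, 0.405] pointing down, gripper open.
Joint ranges: [-2.61, 2.61], [-1.02, 2.33], [0.03, 2.71], [-1.35, 4.49], [0.32, 2.68], [-2.91, 2.91]. Speed limits (rad/s): [2.57, 2.57, 3.14, 3.14, 3.14, 3.14].

INTERFACE

Orientations are given as [roll, pitch, yaw] about the fixed x, y, z axes, in that order (R = Rz(yaw) Ry(pitch) Rx(roll)).
In Python, from bench import ctrl, viewer gives the robot as it stands.
- The arm moves only by the tool carry_out, never from a script. Its argument "motion" is a list of rows, each a list of 4 numbers: the shift along the tool's x, y, z in units of 25 mm (1.0 is 25 mm), then the turn about the tool's z in degrees. A call has 1 to 10 rows; each row is the pose to reach, as a shift and turn from the pose commanded when the call began, along the tool's axes at that moment; what a row does not reach only later rows make up. A row lasts 1/10 s, in which the tool goes at most 50 mm and 8.59 degrees, less where a joint would pass 70% of its speed; a pose out of reach is approached as far as the arm can. A call with a gripper value outside its range is refused whole. "grip" is the closure, from -1 (fully open) to 1 (shut), so that 0 is half open, set as the call begins (left out, the last holds). The fingers move at their own pace and stop on an object; the grip force is fixed at half the most. Time passes only in rows, so rows that repeat a pose let the fingers close. It gives the time, the measured TCP pose, the force, the opening and the grip force at its end, in the units of the state.
- ctrl.get_obs(): the state, without advancing time (a new reading comes with each control period).
- viewer.get_image(name): name is "scene" or "top" or "wrist"; returns the picture (420x560x3 uint8, red, green, blue); there is no depth.
- viewer.camera_params(name): a dict with "intrinsics" (3x3 intrinsics, pixels), "k1" (the pictures are not rectified: a ray, as slopes to the right and down, at radius r is drawn at 1 + k1 r^2 times it, then the intrinsics apply), "R" (3x3) and "t" (3): a world point X has camera coordinates R X + t. Camera axes: x right, y down, z forward; pixel columns grow to the right and rows downward; lengths in m; the calibration is good to about 2 mm. A picture is of the moment at which its call begins: read the wrist's pose just before it. camera_params takes no time and is no camera call; for the wrist camera it gives the pose at the moment of the call.
- ctrl.job_done(): hands the job in; it is judged then, once.
Trained networks look in the newest picture that a camera, given by its name, has taken for a name from the list of things; names that differ only in an ending like _2 or _b are one class to them, and where a whole thing is asked for, a point or a joint stands for the part that bears it (a point fixed in the world has none). Each returns a list of dicts, best first, with "score" (0 to 1); they miss things now and then, are a little off and sometimes report something else, mostly with a low value. They report only what shows in the picture. A call takes as long as a camera call.
- viewer.recognise(camera, thing): "xy" ([column, row] in pixels, amid what is visible of it).
- viewer.outline_of(camera, thing): "mask" (420x560 bool, what is visible of it) and "xy" ([column, row] in pixels, amid what is visible of it).
The state is a dict: "t": time; "qpos": joint angles; "qvel": joint speeds; "tau": joint torques, N m; "position": TCP position; "orientation": TCP orientation; "force": force on the tool from outside, world axes, zero at the start; "moment": the same for the moment, N m; "width": finger opening in m; "grip_force": force on a finger pad.
Only numpy, scipy, OpenCV 4.12 (cv2) and the standard library are available. Lean on these libraries where they do the work, as an engineer would, in place of code of your own. Each camera call takes 0.05 s, during which the arm holds its last target. There are 200 camera calls.

## Working session

There is one attempt and no reset: what is moved stays moved. The work goes in short steps, Python scripts to look and compute and a tool call to move; the robot and the scene stay as the last step left them, time stands still between calls to the robot, and variables do not carry over. Pictures are saved under pics/ and viewed, at most 10 in all, crops included, and the job is handed in when it is done.

Besides the shell and the picture viewer there is one more tool, called after "Call:" as name(argument=value, ...), one argument or row to a line, values as JSON. carry_out: Moves the arm, as the interface text tells. Its arguments: {"type":"object","properties":{"motion":{"type":"array","items":{"type":"array","items":{"type":"number"}}},"grip":{"type":"number"}},"required":["motion"]}

```bash
mkdir -p pics; cat > h.py <<'E'
import numpy as np, cv2
from bench import ctrl, viewer
from scipy.spatial.transform import Rotation as Ro
def snap(n,f=None):
    p=viewer.camera_params(n); im=viewer.get_image(n)
    if f: cv2.imwrite('pics/'+f,im[:,:,::-1])
    return im,p
def ray(p,uv):
    K=p['intrinsics']; R=np.array(p['R']); t=np.array(p['t'])
    u=cv2.undistortPoints(np.array([[uv]],float),np.array(K),np.array([p['k1'],0,0,0.]))[0,0]
    return -R.T@t, R.T@np.array([u[0],u[1],1.])
def onz(p,uv,z):
    c,d=ray(p,uv); return c+d*(z-c[2])/d[2]
def proj(p,X):
    R=np.array(p['R']); return cv2.projectPoints(np.array(X,float).reshape(-1,1,3),cv2.Rodrigues(R)[0],np.array(p['t'],float),np.array(p['intrinsics']),np.array([p['k1'],0,0,0.]))[0][:,0]
def tool(): 
    o=ctrl.get_obs(); return np.array(o['position']),Ro.from_euler('xyz',o['orientation']).as_matrix(),o
E
python3 - <<'E'
from h import *
a,p=snap('top','top.png'); b,q=snap('scene','scene.png')
print(tool()[0],tool()[1].round(3))
for cam,pp in(('top',p),('scene',q)):
  for n in ['gouge_box','lid_bar','whetstone','tray','marker','marker_tip','pointer','block_plane','tape_measure','offcut']:
    r=viewer.recognise(cam,n)
    print(cam,n,[(np.round(x['xy']).tolist(),round(x['score'],2),onz(pp,x['xy'],0.03).round(3).tolist()) for x in r[:2]])
print({k:v for k,v in p.items()})
E
```

```text
[0.16568348 0.62830002 0.40361606] [[-0.967  0.255 -0.001]
 [ 0.255  0.967 -0.002]
 [ 0.    -0.002 -1.   ]]
top gouge_box [([212.0, 200.0], 0.71, [0.618, 0.182, 0.03])]
top lid_bar [([203.0, 232.0], 0.9, [0.528, 0.205, 0.03])]
top whetstone [([221.0, 192.0], 0.81, [0.642, 0.158, 0.03]), ([368.0, 265.0], 0.48, [0.435, -0.25, 0.03])]
top tray [([368.0, 263.0], 0.98, [0.44, -0.249, 0.03])]
top marker [([266.0, 208.0], 0.44, [0.594, 0.031, 0.03])]
top marker_tip []
top pointer []
top block_plane [([118.0, 204.0], 0.94, [0.609, 0.447, 0.03]), ([270.0, 207.0], 0.35, [0.597, 0.02, 0.03])]
top tape_measure []
top offcut [([432.0, 197.0], 0.82, [0.624, -0.439, 0.03])]
scene gouge_box [([236.0, 200.0], 0.66, [0.623, 0.155, 0.03])]
scene lid_bar [([212.0, 205.0], 0.53, [0.553, 0.21, 0.03])]
scene whetstone [([238.0, 189.0], 0.86, [0.691, 0.189, 0.03])]
scene tray [([318.0, 268.0], 0.81, [0.414, -0.253, 0.03])]
scene marker []
scene marker_tip []
scene pointer []
scene block_plane [([171.0, 185.0], 0.63, [0.598, 0.422, 0.03])]
scene tape_measure [([343.0, 224.0], 0.74, [0.664, -0.232, 0.03])]
scene offcut [([405.0, 254.0], 0.92, [0.605, -0.459, 0.03])]
{'intrinsics': array([[509.72601911,   0.        , 274.08760249],
       [  0.        , 509.72601911, 213.02228402],
       [  0.        ,   0.        ,   1.        ]]), 'k1': -0.02980886562545756, 'R': array([[-0.00488387, -0.99997883, -0.00430076],
       [-0.98343244,  0.00558232, -0.18118908],
       [ 0.18120925,  0.00334461, -0.98343887]]), 't': array([0.01007381, 0.57602897, 1.34866576])}
```

```bash
python3 - <<'E'
import cv2
a=cv2.imread('pics/top.png');b=cv2.imread('pics/scene.png')
cv2.imwrite('pics/a.png',cv2.resize(a[130:330,80:480],(800,400),interpolation=cv2.INTER_CUBIC)); cv2.imwrite('pics/b.png',cv2.resize(b[100:320,130:430],(800,587),interpolation=cv2.INTER_CUBIC))
E
cat > fit.py <<'E'
from h import *
for n,zz in (('whetstone',.081),('tray',.018),('gouge_box',.058)):
    r=viewer.outline_of('top',n)
    p=viewer.camera_params('top')
    if r:
        m=r[0]['mask'].astype(np.uint8); c=max(cv2.findContours(m,0,1)[0],key=cv2.contourArea)
        g=np.array([onz(p,x[0].astype(float),zz)[:2] for x in c],np.float32)
        print(n,r[0]['score'],cv2.minAreaRect(g))
E
python3 fit.py
```

```text
whetstone 0.85 ((0.6337815523147583, 0.1520155966281891), (0.1089591532945633, 0.04811868816614151), 60.636417388916016)
tray 0.65 ((0.43354544043540955, -0.24427218735218048), (0.1273285448551178, 0.16975101828575134), 15.747739791870117)
gouge_box 0.64 ((0.589928150177002, 0.029832761734724045), (0.017661793157458305, 0.019616641104221344), 45.267784118652344)
```

View pics/a.png

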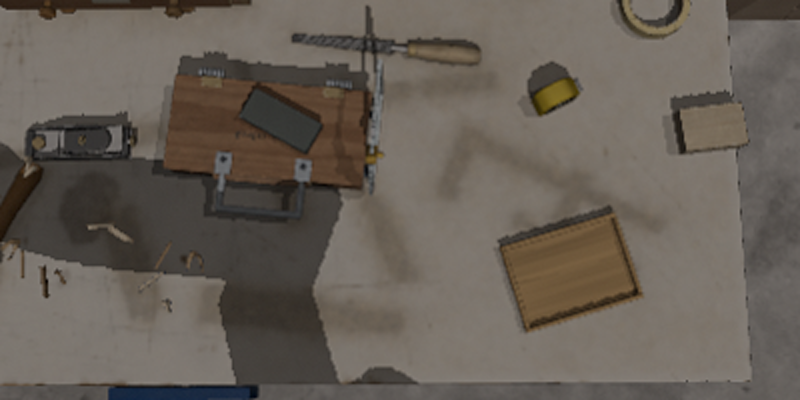

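View pics/b.png

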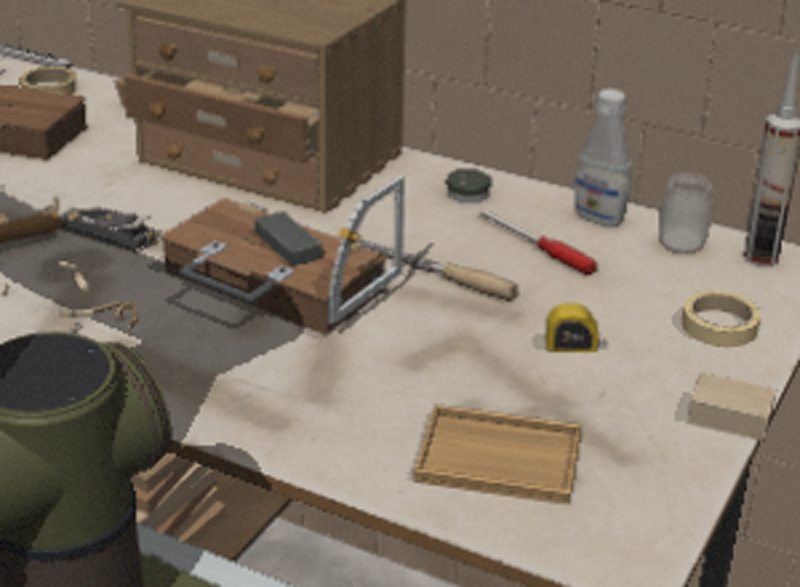

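The pictures show the stone at about (221,190) in the top view, the tray at (365,266), the bar from (186,235) to (230,238) and the brass clip at (268,208). I'll go above the stone first.

Call:
carry_out(
  motion=[
    [-23,-13.6,1.3,104.6],
    [-23,-13.6,1.3,104.6],
    [-23,-13.6,1.3,104.6],
    [-23,-13.6,1.3,104.6],
    [-23,-13.6,1.3,104.6],
    [-23,-13.6,1.3,104.6],
    [-23,-13.6,1.3,104.6],
    [-23,-13.6,1.3,104.6],
    [-23,-13.6,1.3,104.6],
    [-23,-13.6,1.3,104.6],
  ],
  grip=-1,
)

```text
t: 2.25
position: [0.5177, 0.2714, 0.3807]
orientation: [3.141, -0.001, 1.378]
force: [0.7, -0.0, -0.5]
width: 0.0951
grip_force: 0.0
```

```bash
cat >> h.py <<'E'
def go(x,y,z,yaw):
    "grasp point target, yaw of tool y in deg"
    P,R,o=tool(); d=R.T@(np.array([x,y,z+.171])-P)/.025
    a=np.degrees(np.arctan2(R[1,1],R[0,1])); t=(a-yaw+180)%360-180
    print('t',round(o['t'],2),'gp',(P+R[:,2]*.171).round(4),'yaw',a.round(1),'F',np.round(o['force'],1),'w',round(o['width'],4),'gf',o['grip_force'],'j',np.round(o['qpos'],2)); print('MOVE',d.round(2),round(t,1))
E
python3 - <<'E'
from h import *
go(.634,.152,.2,-29.4)
E
```

```text
t 2.25 gp [0.5179 0.2715 0.2097] yaw -11.1 F [ 0.7 -0.  -0.5] w 0.0951 gf 0.0 j [ 0.39 -0.    1.82  0.    1.32  0.58]
MOVE [-3.79  5.48  0.39] 18.3
```

Call:
carry_out(
  motion=[
    [-3.8,5.5,0.4,18.3],
    [-3.8,5.5,0.4,18.3],
    [-3.8,5.5,0.4,18.3],
    [-3.8,5.5,0.4,18.3],
    [-3.8,5.5,0.4,18.3],
    [-3.8,5.5,0.4,18.3],
  ],
)

```text
t: 2.85
position: [0.6337, 0.1546, 0.3703]
orientation: [-3.141, -0.0, 1.064]
force: [-0.0, 0.2, 1.4]
width: 0.095
grip_force: 0.0
```

```bash
python3 - <<'E'
from h import *
a,p=snap('wrist','w1.png')
for n,zz in (('whetstone',.081),):
  for r in viewer.outline_of('wrist',n)[:2]:
    m=r['mask'].astype(np.uint8); c=max(cv2.findContours(m,0,1)[0],key=cv2.contourArea)
    g=np.array([onz(p,x[0].astype(float),zz)[:2] for x in c],np.float32)
    print(n,r['score'],r['xy'],cv2.minAreaRect(g))
go(.634,.152,.083,-29.4)
print(-np.array(p['R']).T@p['t'])
E
```

```text
whetstone 0.7 [145.6, 208.0] ((0.560849130153656, 0.20504169166088104), (0.08316495269536972, 0.0738859549164772), 84.42159271240234)
whetstone 0.59 [274.0, 196.0] ((0.6361017823219299, 0.15629103779792786), (0.10499858111143112, 0.04538070037961006), 60.605648040771484)
t 2.95 gp [0.6332 0.1556 0.1996] yaw -28.9 F [ 0.3 -0.  -0.1] w 0.0951 gf 0.0 j [0.16 0.15 1.68 0.   1.31 0.66]
MOVE [-0.11  0.1   4.66] 0.5
[0.66989013 0.22051447 0.34964943]
```

View pics/w1.png

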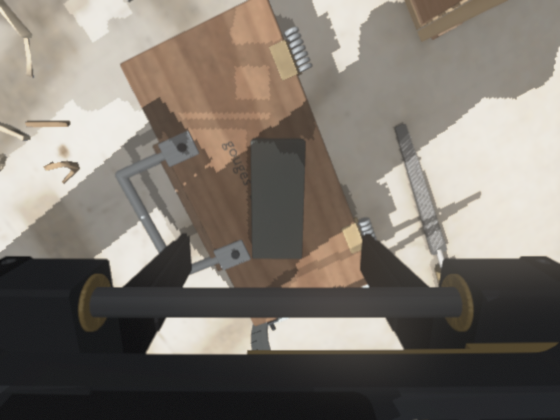

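The wrist outline of the stone (the one at pixel (274,196)) measures 105×45 mm, centred at (0.636, 0.156) and 60.6° long axis, so I trust it. The bar is at about (140,215).

Call:
carry_out(
  motion=[
    [0.1,0.1,1.5,0.5],
    [0.1,0.1,3,0.5],
    [0.1,0.1,4.2,0.5],
    [0.1,0.1,4.68,0.5],
    [0.1,0.1,4.68,0.5],
    [0.1,0.1,4.68,0.5],
  ],
)

```text
t: 3.55
position: [0.6378, 0.156, 0.2553]
orientation: [3.14, -0.001, 1.057]
force: [-0.1, 0.4, 0.9]
width: 0.095
grip_force: 0.0
```

Call:
carry_out(
  motion=[
    [0,0,0,0],
    [0,0,0,0],
    [0,0,0,0],
    [0,0,0,0],
    [0,0,0,0],
    [0,0,0,0],
    [0,0,0,0],
    [0,0,0,0],
  ],
  grip=1,
)

```text
t: 4.35
position: [0.6372, 0.1553, 0.2534]
orientation: [-3.14, 0.0, 1.056]
force: [-2.4, 0.7, 1.1]
width: 0.0449
grip_force: 30.0
```

Call:
carry_out(
  motion=[
    [0,0,-0.5,0],
    [0,0,-1.5,0],
    [0,0,-3,0],
    [0,0,-4.5,0],
    [0,0,-5,0],
    [0,0,-5,0],
  ],
)

```text
t: 4.95
position: [0.6379, 0.1552, 0.3814]
orientation: [3.137, -0.003, 1.056]
force: [0.7, 0.0, -3.5]
width: 0.0446
grip_force: 30.0
```

```bash
python3 - <<'E'
from h import *
go(.4335,-.2443,.2,15.7)
E
```

```text
t 4.95 gp [0.6389 0.1553 0.2104] yaw -29.5 F [ 0.7  0.  -3.5] w 0.0446 gf 29.99174416065216 j [ 0.16  0.15  1.66 -0.    1.33  0.67]
MOVE [-17.94   0.75   0.36] -45.2
```

Call:
carry_out(
  motion=[
    [0,0,-2,0],
    [-1,0,-3,-4],
    [-2.5,0.1,-3,-8],
    [-4,0.2,-3,-12],
    [-5.5,0.2,-3,-16],
    [-7,0.3,-3,-20],
    [-8.5,0.4,-3,-24],
    [-10,0.5,-3,-28],
    [-11.5,0.5,-3,-32],
    [-13,0.6,-3,-36],
  ],
)

```text
t: 5.95
position: [0.4891, -0.1361, 0.4499]
orientation: [-3.137, -0.002, 1.687]
force: [0.0, -0.0, -3.9]
width: 0.0451
grip_force: 30.0
```

Call:
carry_out(
  motion=[
    [-0.7,1,0,-4],
    [-1.4,2,0,-8],
    [-2.1,3,1,-9],
    [-2.9,4,2,-9],
    [-2.9,4,3,-9],
    [-2.9,4,3,-9],
  ],
)

```text
t: 6.55
position: [0.5967, -0.1956, 0.3693]
orientation: [-3.13, -0.009, 1.841]
force: [-1.0, 1.2, -4.5]
width: 0.0451
grip_force: 30.0
```

```bash
python3 - <<'E'
from h import *
a,p=snap('wrist','w2.png')
for n,zz in (('tray',.018),('whetstone',.2)):
  for r in viewer.outline_of('wrist',n)[:2]:
    m=r['mask'].astype(np.uint8); c=max(cv2.findContours(m,0,1)[0],key=cv2.contourArea)
    g=np.array([onz(p,x[0].astype(float),zz)[:2] for x in c],np.float32)
    print(n,r['score'],r['xy'],cv2.minAreaRect(g))
go(.4335,-.2443,.2,15.7)
E
```

```text
tray 0.8 [118.1, 186.8] ((0.4342658817768097, -0.24286937713623047), (0.12870369851589203, 0.16859523952007294), 16.166749954223633)
whetstone 0.64 [273.3, 236.1] ((0.5876035094261169, -0.17279046773910522), (0.04366174712777138, 0.06453081220388412), 16.07801628112793)
t 6.7 gp [ 0.5975 -0.1955  0.2069] yaw 15.5 F [ 0.5  0.2 -3.4] w 0.0446 gf 29.99197393655777 j [-0.4   0.1   1.73 -0.    1.32 -0.67]
MOVE [-0.12 -6.85  0.28] -0.2
```

View pics/w2.png

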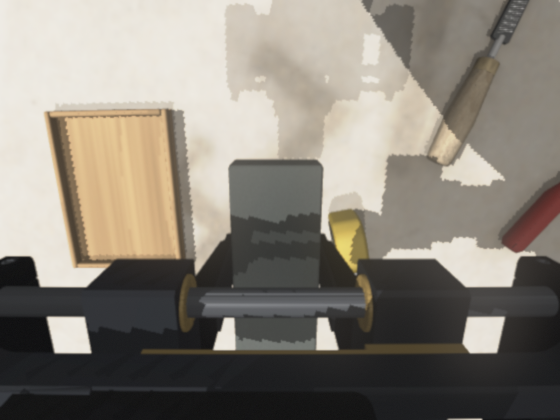

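The wrist view shows the stone level in the fingers (273,236) and the tray to the left (118,187), centred at (0.434, -0.243). I'm shifting over it.

Call:
carry_out(
  motion=[
    [-0.1,-1,0,0],
    [-0.1,-2.5,0,0],
    [-0.1,-4,0,0],
    [-0.1,-5.5,0,0],
    [-0.1,-6.4,0.3,0],
    [-0.1,-6.85,0.3,0],
    [-0.1,-6.85,0.3,0],
    [-0.1,-6.85,0.3,0],
  ],
)

```text
t: 7.5
position: [0.4341, -0.2438, 0.3725]
orientation: [3.139, 0.002, 1.841]
force: [-0.4, -1.0, -2.8]
width: 0.0445
grip_force: 30.0
```

```bash
python3 - <<'E'
from h import *
go(.434,-.2435,.034,15.7)
E
```

```text
t 7.5 gp [ 0.4346 -0.2441  0.2015] yaw 15.5 F [-0.4 -1.  -2.8] w 0.0445 gf 29.99182552099228 j [-0.62 -0.2   2.02  0.    1.32 -0.89]
MOVE [ 0.03 -0.02  6.7 ] -0.2
```

Call:
carry_out(
  motion=[
    [0,0,1.5,0],
    [0,0,3,0],
    [0,0,4.5,0],
    [0,0,5.6,0],
    [0,0,6.3,0],
    [0,0,6.6,0],
    [0,0,6.7,0],
    [0,0,6.7,0],
  ],
)

```text
t: 8.3
position: [0.4345, -0.2441, 0.2043]
orientation: [3.141, 0.001, 1.842]
force: [0.6, 0.1, -3.7]
width: 0.0446
grip_force: 30.0
```

Call:
carry_out(
  motion=[
    [0,0,0.04,0],
    [0,0,0.08,0],
    [0,0,0.12,0],
    [0,0,0.12,0],
  ],
)

```text
t: 8.7
position: [0.4339, -0.2442, 0.2013]
orientation: [3.141, 0.001, 1.841]
force: [0.3, 0.9, -1.4]
width: 0.0447
grip_force: 30.0
```

Call:
carry_out(
  motion=[
    [0,0,0.02,0],
    [0,0,0.05,0],
    [0,0,0.05,0],
  ],
)

```text
t: 9.0
position: [0.4341, -0.2443, 0.2012]
orientation: [3.142, 0.0, 1.841]
force: [-3.1, 2.8, 9.3]
width: 0.0447
grip_force: 30.0
```

Call:
carry_out(
  motion=[
    [0,0,0,0],
    [0,0,0,0],
    [0,0,0,0],
    [0,0,0,0],
  ],
  grip=-0.45,
)

```text
t: 9.4
position: [0.4336, -0.2439, 0.1991]
orientation: [-3.142, 0.0, 1.841]
force: [0.9, 1.0, 0.4]
width: 0.0676
grip_force: 0.0
```

Call:
carry_out(
  motion=[
    [0,0,-0.5,0],
    [0,0,-1.5,0],
    [0,0,-3,0],
    [0,0,-5,0],
    [0,0,-7,0],
    [0,0,-8,0],
    [0,0,-8,0],
  ],
)

```text
t: 10.1
position: [0.4343, -0.2444, 0.4061]
orientation: [3.135, 0.009, 1.841]
force: [0.5, -0.3, 0.2]
width: 0.0687
grip_force: 0.0
```

```bash
python3 - <<'E'
from h import *
a,p=snap('wrist')
b,q=snap('top','top2.png')
for cam,pp,n,zz in (('wrist',p,'whetstone',.026),('top',q,'whetstone',.026)):
  for r in viewer.outline_of(cam,n)[:2]:
    m=r['mask'].astype(np.uint8); c=max(cv2.findContours(m,0,1)[0],key=cv2.contourArea)
    g=np.array([onz(pp,x[0].astype(float),zz)[:2] for x in c],np.float32)
    print(n,r['score'],r['xy'],cv2.minAreaRect(g))
cv2.imwrite('pics/w3.png',a[:,:,::-1])
# bar from top view
for r in viewer.outline_of('top','lid_bar')[:2]:
    ys,xs=np.where(r['mask']); print('bar',r['score'],r['xy'],xs.min(),xs.max(),ys.min(),ys.max())
    ok=ys>=0; g=np.array([onz(q,(x,y),.053)[:2] for x,y in zip(xs,ys)]); print(cv2.minAreaRect(g.astype(np.float32)))
go(.55,.19,.2,0)
E
```

```text
whetstone 0.9 [271.2, 179.2] ((0.4338266849517822, -0.24560116231441498), (0.04691459611058235, 0.10759823769330978), 15.84475326538086)
whetstone 0.54 [479.3, 219.8] ((0.6817072033882141, -0.22573897242546082), (0.05838848277926445, 0.07339637726545334), 27.296825408935547)
whetstone 0.59 [351.7, 267.0] ((0.4365907311439514, -0.2044723927974701), (0.027815990149974823, 0.05481964722275734), 58.195465087890625)
bar 0.66 [206.7, 232.0] 188 235 206 239
((0.5499435663223267, 0.18228283524513245), (0.13255493342876434, 0.08290846645832062), 84.27405548095703)
bar 0.27 [266.4, 209.7] 263 271 203 212
((0.5901932120323181, 0.026137515902519226), (0.022080661728978157, 0.024530336260795593), 76.14119720458984)
t 10.35 gp [ 0.4326 -0.2433  0.226 ] yaw 15.5 F [-0.5  1.  -0.5] w 0.0689 gf 0.0 j [-0.62 -0.22  1.99  0.    1.37 -0.89]
MOVE [15.46  9.14  1.07] 15.5
```

View pics/w3.png

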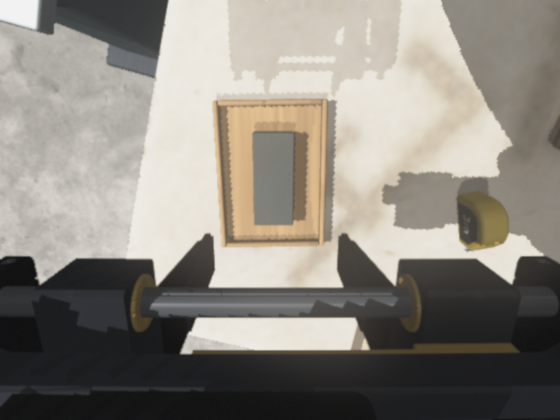

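The stone lies flat in the tray centre (271,179). Next I move over to the bar, staying high.

Call:
carry_out(
  motion=[
    [1,0.5,-1.4,2],
    [2.5,1.4,-1.4,4],
    [4,2.2,-1.4,6],
    [5.6,3.1,-1.4,8],
    [7.3,4.1,-1.4,11],
    [9,5,-1.4,14],
    [10.8,6,-1.4,17],
    [12.4,6.9,-1.4,20],
    [13.8,7.7,-1.4,20.5],
    [14.5,8.1,-1.4,20.5],
  ],
  grip=0.2,
)

```text
t: 11.35
position: [0.5319, 0.1624, 0.4318]
orientation: [-3.138, 0.001, 1.486]
force: [-0.9, -0.8, 0.2]
width: 0.0382
grip_force: 0.0
```

Call:
carry_out(
  motion=[
    [0,0,0,0],
    [0,0,0,0],
    [0,0,0,0],
  ],
)

```text
t: 11.65
position: [0.5318, 0.1586, 0.4332]
orientation: [-3.14, 0.001, 1.482]
force: [0.3, -0.5, 0.1]
width: 0.0381
grip_force: 0.0
```

```bash
python3 - <<'E'
from h import *
a,p=snap('wrist','w4.png')
for n in('lid_bar','gouge_box','marker','marker_tip','pointer'):
  for r in viewer.recognise('wrist',n)[:2]: print(n,r['score'],np.round(r['xy']),onz(p,r['xy'],.053).round(4))
np.savez('w4.npz',**{k:np.array(v) for k,v in p.items()})
go(.53,.16,.26,-5)
E
```

```text
lid_bar 0.71 [259. 142.] [0.517  0.2038 0.053 ]
gouge_box 0.61 [359. 138.] [0.624 0.199 0.053]
marker 0.48 [324. 334.] [ 0.5755 -0.0437  0.053 ]
marker_tip 0.55 [322. 335.] [ 0.5729 -0.0462  0.053 ]
t 11.95 gp [0.532  0.1588 0.2634] yaw -5.1 F [-0.  -0.8 -0.3] w 0.0382 gf 0.0 j [ 0.19 -0.1   1.83 -0.    1.42  0.28]
MOVE [ 0.04 -0.08  0.13] -0.1
```

View pics/w4.png

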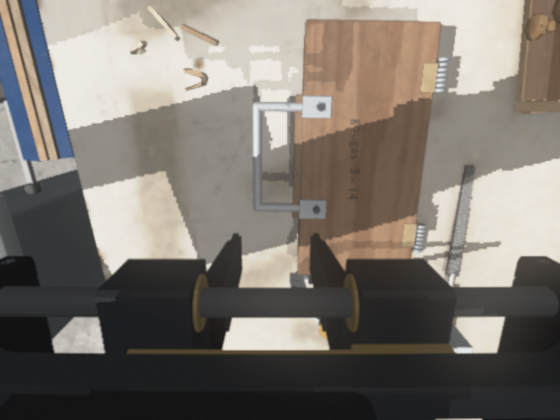

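Bar centreline runs from (256,105) to (258,208), with the clip at (323,333). From these I'll compute the box frame and the clip angle.

```bash
cat > box.py <<'E'
from h import *
p=dict(np.load('w4.npz')); p['k1']=float(p['k1'])
A,B=onz(p,(256.3,105),.053),onz(p,(258,208),.053); mid=(A+B)/2
yaw=np.arctan2(-(A-B)[0],(A-B)[1]); print('bar',A,B,mid,np.linalg.norm(A-B),'yaw',np.degrees(yaw))
# refine with lid corners / front & back edges at z=.058
for uv in((307,20),(440,23)): print(onz(p,uv,.058))
c,s=np.cos(yaw),np.sin(yaw); Rb=np.array([[c,-s,0],[s,c,0],[0,0,1]]); o=mid-Rb@[-.113,0,.053]; o[2]=0
print('box origin',o)
print('corner in box',[(Rb.T@(onz(p,uv,.058)-o)).round(4) for uv in((307,20),(440,23))])
def clip(a,rr=.120,y=-.15): return o+Rb@[.071-rr*np.cos(a),y,.049+rr*np.sin(a)]
if __name__=='__main__':
  for cam in('top','scene','wrist'):
    pp=p if cam=='wrist' else viewer.camera_params(cam)
    if cam!='wrist': viewer.get_image(cam)
    for n in('marker','marker_tip','pointer'):
      for r in (viewer.recognise(cam,n)[:1]):
        C,d=ray(pp,r['xy']); C=Rb.T@(C-o); d=Rb.T@d; X=C+d*(-.15-C[1])/d[1]
        print(cam,n,round(r['score'],2),np.round(r['xy']),X.round(4),'ang',np.arctan2(X[2]-.049,.071-X[0]).round(3),'r',np.hypot(X[2]-.049,.071-X[0]).round(3))
  go(mid[0],mid[1],.053,np.degrees(yaw))
E
python3 box.py
```

```text
bar [0.51784674 0.24224879 0.053     ] [0.50813224 0.13026258 0.053     ] [0.51298949 0.18625568 0.053     ] 0.11240677688599209 yaw -4.95784161158392
[0.57535913 0.31684013 0.058     ]
[0.7047262 0.3034102 0.058    ]
box origin [0.6255667  0.17648992 0.        ]
corner in box [array([-0.0621,  0.1355,  0.058 ]), array([0.0679, 0.1333, 0.058 ])]
top marker 0.48 [263. 210.] [-0.0597 -0.15    0.2224] ang 0.925 r 0.217
top marker_tip 0.49 [270. 206.] [ 0.0678 -0.15   -0.3631] ang -1.563 r 0.412
wrist marker 0.48 [324. 334.] [-0.0474 -0.15    0.15  ] ang 0.706 r 0.156
wrist marker_tip 0.55 [322. 335.] [-0.0495 -0.15    0.1526] ang 0.71 r 0.159
t 12.5 gp [0.5319 0.1596 0.2632] yaw -5.0 F [-0.8  0.3 -0.3] w 0.0382 gf 0.0 j [ 0.19 -0.1   1.83  0.    1.42  0.28]
MOVE [ 1.   -0.85  8.41] -0.0
```

Call:
carry_out(
  motion=[
    [0.5,-0.4,1,0],
    [1,-0.85,2.5,0],
    [1,-0.85,4,0],
    [1,-0.85,5.5,0],
    [1,-0.85,6,0],
    [1,-0.85,6,0],
  ],
)

```text
t: 13.1
position: [0.5123, 0.1861, 0.2821]
orientation: [-3.137, 0.002, 1.483]
force: [-0.2, -0.0, 0.6]
width: 0.0378
grip_force: 0.0
```

```bash
python3 - <<'E'
from h import *
a,p=snap('wrist','w5.png')
go(.513,.186,.053,-5)
print(proj(p,[[.5178,.2422,.053],[.513,.186,.053]]))
for r in viewer.recognise('wrist','lid_bar')[:2]: print(r)
E
```

```text
t 13.15 gp [0.5131 0.1863 0.1134] yaw -5.0 F [ 0.7 -0.5  0.3] w 0.038 gf 0.0 j [0.25 0.   1.99 0.   1.15 0.34]
MOVE [-0.01 -0.    2.42] -0.0
[[278.95401428 142.84534234]
 [278.88909595 227.99208148]]
{'xy': [308.2, 149.5], 'score': 0.97}
```

View pics/w5.png

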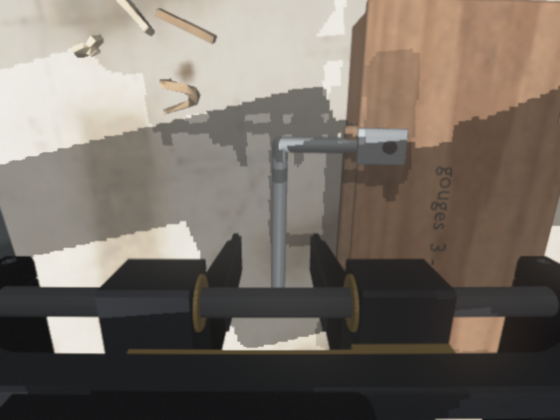

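The bar (279,143–270) sits midway between the fingers, as projected. I descend and grip.

Call:
carry_out(
  motion=[
    [0,0,0.8,0],
    [0,0,1.6,0],
    [0,0,2.2,0],
    [0,0,2.4,0],
    [0,0,2.4,0],
  ],
)

```text
t: 13.7
position: [0.5132, 0.1863, 0.2245]
orientation: [3.141, -0.0, 1.483]
force: [-0.1, 0.2, 0.1]
width: 0.0381
grip_force: 0.0
```

Call:
carry_out(
  motion=[
    [0,0,0,0],
    [0,0,0,0],
    [0,0,0,0],
    [0,0,0,0],
    [0,0,0,0],
    [0,0,0,0],
  ],
  grip=1,
)

```text
t: 14.3
position: [0.5131, 0.1863, 0.2246]
orientation: [3.141, -0.0, 1.483]
force: [0.7, -0.3, 2.1]
width: 0.009
grip_force: 30.0
```

```bash
cat > arc.py <<'E'
# rows along the circle: tool-frame (y,z) units from bar angle a0 to a; actual tool frame yaw assumed box yaw
import sys; from h import *
a0,a1,n=float(sys.argv[1]),float(sys.argv[2]),int(sys.argv[3])
b=np.arctan2(.053-.049,.184)  # bar angle above hinge plane when closed
r=.184
f=lambda a:np.array([-r*np.cos(a+b),r*np.sin(a+b)])
for a in np.linspace(a0,a1,n+1)[1:]:
    d=(f(a)-f(a0))/.025; print([0,round(d[0],2),round(-d[1],2),0],end=', ')
print(); go(.513,.186,.053,-5)
E
python3 arc.py 0 .4 10
```

```text
[0, np.float64(0.01), np.float64(-0.29), 0], [0, np.float64(0.04), np.float64(-0.59), 0], [0, np.float64(0.07), np.float64(-0.88), 0], [0, np.float64(0.12), np.float64(-1.17), 0], [0, np.float64(0.18), np.float64(-1.46), 0], [0, np.float64(0.25), np.float64(-1.74), 0], [0, np.float64(0.33), np.float64(-2.03), 0], [0, np.float64(0.42), np.float64(-2.31), 0], [0, np.float64(0.53), np.float64(-2.58), 0], [0, np.float64(0.64), np.float64(-2.85), 0], 
t 14.3 gp [0.5133 0.1864 0.0536] yaw -5.0 F [ 0.7 -0.3  2.1] w 0.009 gf 29.995402693748474 j [0.25 0.08 2.02 0.   1.04 0.34]
MOVE [-0.01 -0.    0.02] -0.0
```

Call:
carry_out(
  motion=[
    [0,0.01,-0.3,0],
    [0,0.04,-0.6,0],
    [0,0.07,-0.9,0],
    [0,0.12,-1.2,0],
    [0,0.18,-1.45,0],
    [0,0.25,-1.75,0],
    [0,0.33,-2.03,0],
    [0,0.42,-2.3,0],
    [0,0.53,-2.58,0],
    [0,0.64,-2.85,0],
  ],
)

```text
t: 15.3
position: [0.5286, 0.1848, 0.2954]
orientation: [-3.139, 0.001, 1.483]
force: [0.4, 1.4, -6.1]
width: 0.0089
grip_force: 30.0
```

```bash
python3 - <<'E'
from h import *
for cam in('top','scene','wrist'):
    a,p=snap(cam,'c_%s.png'%cam)
    for n in('marker','marker_tip','pointer'):
        print(cam,n,[(round(r['score'],2),np.round(r['xy'],1).tolist()) for r in viewer.recognise(cam,n)[:2]])
a=cv2.imread('pics/c_top.png')[170:250,230:310]; b=cv2.imread('pics/c_scene.png')[150:230,230:310]
cv2.imwrite('pics/c.png',np.hstack([cv2.resize(x,(400,400),interpolation=cv2.INTER_CUBIC) for x in(a,b)]))
go(.513,.186,.053,-5)
E
```

```text
top marker [(0.41, [263.3, 209.2]), (0.41, [354.8, 178.6])]
top marker_tip []
top pointer []
scene marker [(0.23, [234.3, 191.9])]
scene marker_tip [(0.5, [221.8, 188.2])]
scene pointer []
wrist marker []
wrist marker_tip []
wrist pointer []
t 15.9 gp [0.528  0.1848 0.1239] yaw -5.0 F [-5.5 -0.1 -3.6] w 0.0091 gf 30.0338351726532 j [0.24 0.02 1.95 0.   1.17 0.33]
MOVE [-0.01 -0.61  2.84] -0.0
```

View pics/c.png

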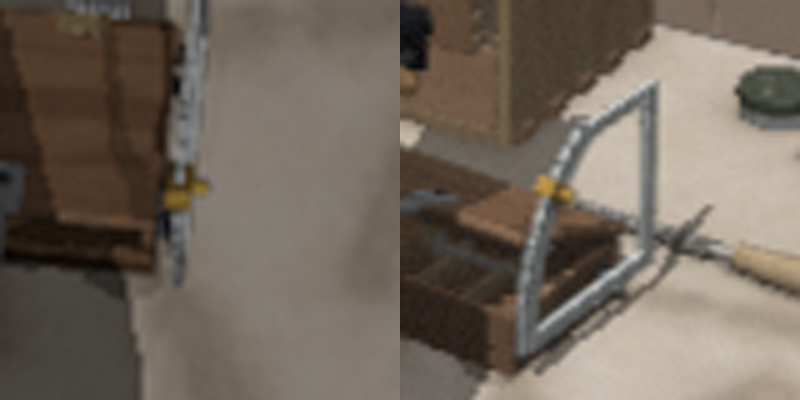

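```bash
cat > cl.py <<'E'
from box import *
from scipy.optimize import least_squares
obs={}
for cam,roi in(('top',(200,216,258,275)),('scene',(180,195,254,268))):
    im=cv2.imread('pics/c_%s.png'%cam); hsv=cv2.cvtColor(im,cv2.COLOR_BGR2HSV); r0,r1,c0,c1=roi
    m=(hsv[...,0]>12)&(hsv[...,0]<28)&(hsv[...,1]>150)&(hsv[...,2]>90); M=np.zeros_like(m); M[r0:r1,c0:c1]=m[r0:r1,c0:c1]
    ys,xs=np.where(M); obs[cam]=(viewer.camera_params(cam),np.array([xs.mean(),ys.mean()])); print(cam,len(xs),obs[cam][1],xs.min(),xs.max(),ys.min(),ys.max())
def res(v): 
    X=clip(v[0],v[1],v[2]); return np.concatenate([proj(q,X)[0]-u for q,u in obs.values()])
s=least_squares(res,[.6,.136,-.15]); print('free',s.x,s.fun)
for y in(-.145,-.15,-.155):
  for r in (.132,.138):
    s=least_squares(lambda a:res([a[0],r,y]),[.6]); print(r,y,s.x,s.fun.round(2))
q=obs['scene'][0]
for a in(0,.1,.2,.5,1.0,1.05): print(a,proj(q,clip(a,.145))[0].round(1),proj(obs['top'][0],clip(a,.145))[0].round(1))
E
python3 cl.py
```

```text
bar [0.51784674 0.24224879 0.053     ] [0.50813224 0.13026258 0.053     ] [0.51298949 0.18625568 0.053     ] 0.11240677688599209 yaw -4.95784161158392
[0.57535913 0.31684013 0.058     ]
[0.7047262 0.3034102 0.058    ]
box origin [0.6255667  0.17648992 0.        ]
corner in box [array([-0.0621,  0.1355,  0.058 ]), array([0.0679, 0.1333, 0.058 ])]
top 20 [265.7  209.05] 263 270 207 211
scene 10 [259.8 187.4] 258 262 186 189
free [ 0.68422653  0.14628353 -0.15238045] [-0.02083423  0.01355114  0.03097368 -0.00302044]
0.132 -0.145 [0.64483099] [-2.49 -2.21 -0.47  1.92]
0.138 -0.145 [0.66201925] [-2.65 -1.36 -1.05  0.86]
0.132 -0.15 [0.64538244] [-0.57 -2.08  0.81  2.33]
0.138 -0.15 [0.66237608] [-0.73 -1.22  0.22  1.28]
0.132 -0.155 [0.64576792] [ 1.34 -1.95  2.08  2.74]
0.138 -0.155 [0.66257946] [ 1.19 -1.08  1.49  1.7 ]
0 [253.7 215.7] [264.5 226.7]
0.1 [253.8 211.9] [264.4 225.6]
0.2 [254.2 207.8] [264.4 223.9]
0.5 [256.8 195.1] [264.5 215.8]
1.0 [265.4 174.9] [265.7 193.2]
1.05 [266.4 173.2] [265.8 190.5]
```

```bash
python3 arc.py .4 .67 6
```

```text
[0, np.float64(0.14), np.float64(-0.3), 0], [0, np.float64(0.3), np.float64(-0.59), 0], [0, np.float64(0.47), np.float64(-0.88), 0], [0, np.float64(0.65), np.float64(-1.15), 0], [0, np.float64(0.84), np.float64(-1.42), 0], [0, np.float64(1.05), np.float64(-1.68), 0], 
t 15.9 gp [0.528  0.1848 0.1239] yaw -5.0 F [-5.5 -0.1 -3.6] w 0.0091 gf 30.0338351726532 j [0.24 0.02 1.95 0.   1.17 0.33]
MOVE [-0.01 -0.61  2.84] -0.0
```

Call:
carry_out(
  motion=[
    [0,0.14,-0.3,0],
    [0,0.3,-0.6,0],
    [0,0.47,-0.88,0],
    [0,0.65,-1.15,0],
    [0,0.84,-1.42,0],
    [0,1.05,-1.68,0],
    [0,1.05,-1.68,0],
    [0,1.05,-1.68,0],
    [0,1.05,-1.68,0],
  ],
)

```text
t: 16.8
position: [0.5543, 0.1825, 0.3388]
orientation: [-3.137, 0.001, 1.484]
force: [-13.0, -1.0, 4.7]
width: 0.0089
grip_force: 30.0
```

```bash
python3 - <<'E'
from box import *
for cam in('top','scene'):
    a,p=snap(cam,'d_%s.png'%cam)
    for n in('marker_tip','pointer'):
        print(cam,n,[(round(r['score'],2),np.round(r['xy'],1).tolist()) for r in viewer.recognise(cam,n)[:2]])
    print(cam,'pred tip .60/.67/.74',[proj(p,clip(x,.12,-.148))[0].round(1).tolist() for x in(.6,.67,.74)])
P,R,ob=tool(); g=Rb.T@(P+R[:,2]*.171-o); print('lid ang',np.arctan2(g[2]-.049,.071-g[0])-np.arctan2(.004,.184),'rad',np.hypot(g[2]-.049,.071-g[0]),ob['force'],ob['t'],ob['width'],ob['grip_force'])
a=cv2.imread('pics/d_top.png')[180:230,240:290]; b=cv2.imread('pics/d_scene.png')[165:215,235:285]
cv2.imwrite('pics/d.png',np.hstack([cv2.resize(x,(400,400),interpolation=cv2.INTER_CUBIC) for x in(a,b)]))
E
```

```text
bar [0.51784674 0.24224879 0.053     ] [0.50813224 0.13026258 0.053     ] [0.51298949 0.18625568 0.053     ] 0.11240677688599209 yaw -4.95784161158392
[0.57535913 0.31684013 0.058     ]
[0.7047262 0.3034102 0.058    ]
box origin [0.6255667  0.17648992 0.        ]
corner in box [array([-0.0621,  0.1355,  0.058 ]), array([0.0679, 0.1333, 0.058 ])]
top marker_tip [(0.36, [268.5, 208.0])]
top pointer []
top pred tip .60/.67/.74 [[264.7, 205.4], [264.8, 203.0], [264.9, 200.5]]
scene marker_tip [(0.74, [231.4, 182.2])]
scene pointer []
scene pred tip .60/.67/.74 [[261.2, 191.9], [262.1, 189.4], [263.0, 187.1]]
lid ang 0.6699993537834916 rad 0.18619566862183642 [-12.94639199  -0.91826784   3.12295108] 17.1 0.008793991276579075 30.009126663208008
```

View pics/d.png

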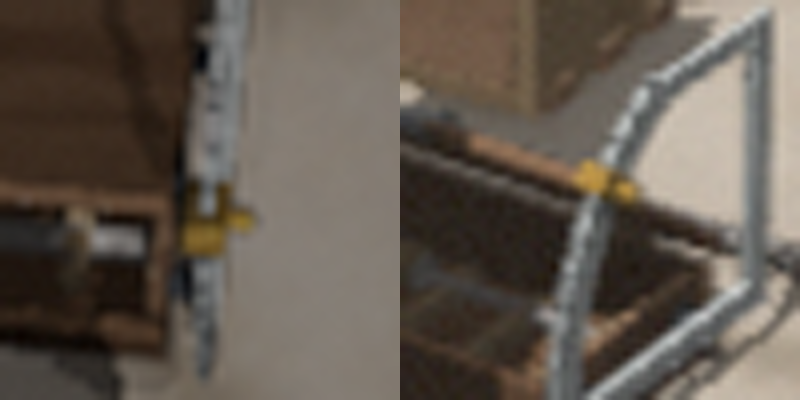

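Call:
carry_out(
  motion=[
    [0,-0.05,-0.04,0],
    [0,-0.05,-0.04,0],
    [0,-0.05,-0.04,0],
    [0,-0.05,-0.04,0],
    [0,-0.05,-0.04,0],
  ],
)

```text
t: 17.6
position: [0.5538, 0.1824, 0.3391]
orientation: [-3.141, 0.001, 1.483]
force: [-6.1, -1.3, -2.2]
width: 0.0093
grip_force: 30.0
```

```bash
sed -i "s/c_%s/d_%s/" cl.py; python3 - <<'E' | tail -n +6
import runpy; g=runpy.run_path('cl.py'); 
from box import *
for a in(.6,.67,.74): print(a,proj(p,clip(a,.142,-.152))[0],'wrist obs (323.5,334)')
P,R,ob=tool(); g=Rb.T@(P+R[:,2]*.171-o); print('lid ang',np.arctan2(g[2]-.049,.071-g[0])-np.arctan2(.004,.184),'rad',np.hypot(g[2]-.049,.071-g[0]),ob['force'],ob['t'],ob['qvel'])
E
```

```text
top 20 [265.7  209.05] 263 270 207 211
scene 13 [260.15384615 187.61538462] 258 263 186 189
free [ 0.68093604  0.14532048 -0.15267293] [ 0.1145882  -0.07452088 -0.17027865  0.0166396 ]
0.132 -0.145 [0.64378131] [-2.49 -2.18 -0.83  1.74]
0.138 -0.145 [0.66105829] [-2.65 -1.32 -1.42  0.68]
0.132 -0.15 [0.64434454] [-0.57 -2.04  0.44  2.15]
0.138 -0.15 [0.66142471] [-0.73 -1.18 -0.15  1.1 ]
0.132 -0.155 [0.64474071] [ 1.34 -1.91  1.71  2.57]
0.138 -0.155 [0.66163676] [ 1.19 -1.04  1.13  1.52]
0 [253.7 215.7] [264.5 226.7]
0.1 [253.8 211.9] [264.4 225.6]
0.2 [254.2 207.8] [264.4 223.9]
0.5 [256.8 195.1] [264.5 215.8]
1.0 [265.4 174.9] [265.7 193.2]
1.05 [266.4 173.2] [265.8 190.5]
0.6 [322.62279637 321.78450951] wrist obs (323.5,334)
0.67 [329.79071031 326.80479618] wrist obs (323.5,334)
0.74 [337.79876016 331.77300452] wrist obs (323.5,334)
lid ang 0.6721085726435879 rad 0.1862963811512443 [-6.14446566 -1.25845918 -2.24242834] 17.6 [ 0.0014816  -0.0009461  -0.00022656  0.00037288 -0.00191005  0.00074565]
```

```bash
python3 -c "
from bench import ctrl
print(ctrl.job_done())"
```

```text
the job is handed in; nothing more can be done
None
```

The job is handed in with the whetstone flat in the tray and the gripper holding the lid bar still at about 0.67 rad; the clip measured 0.64–0.68 rad by triangulation and had not moved, but the pin was never visible, so its alignment with the clip is calculated, and no verdict came back.

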